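# Park the vacuum pump just past compression and set its brake

## Task

Park the small bench vacuum pump so that it can be moved: turn its flywheel slowly clockwise (seen from above) by the knob, gently, until you feel the compression stiffen to its peak, and stop and let go just past that peak, as the resistance falls away; never swing on round beyond it. Then slide the brake gently fully home towards the wheel, leaving the wheel as parked and the other things on the bench alone.

Things in the scene. Friction and masses are not known exactly. Their poses are not given: they have to be found in the camera images.
- axis (a point): Point on the upright axis of the pump's flywheel, at its flat top, 150 mm above the bench. Wheel: level aluminium disc, radius 100 mm, 28 mm thick, on a fixed white pump. This frame is the pump's and does not turn with the wheel: z up, x to the finned cylinder, +y from the brake to the wheel. White housing: x -115 to 115, y -200 to 130 mm from here, its top 110 mm above the bench.
- knob (a point): Centre of the round black upright knob on the flywheel, 70 mm from the axis, 24 mm across, free to spin on its pin; it spans 155 to 210 mm above the bench, this point 185 mm. Use under 50 N per finger. The peak comes 0.6 to 2.5 rad clockwise of the start; the crank (joint shaft, not measured) sits at any angle to the knob, so only feel finds it.
- flywheel: The wheel with the knob; its origin is on the axis 122 mm up, its +x points to the knob. Pushed along the knob's circle it drags with 9 N and stays where left. Compression adds to this from 0.3 rad before the peak (up to 16-19 N in all), is gone 0.35 rad past the peak, then helps for 0.6 rad, never enough to turn the wheel by itself.
- brake_grip (a point): Centre of the black upright grip block of the brake slide on the pump's top, at the wheel's -y side: 24 mm in the pump's x, 14 mm in y, spans 115 to 160 mm above the bench, this point 140 mm. Push it from behind (-y side) or pinch it, under 35 N per finger. About 40 mm of bare slide lie between it and the rubber shoe at the +y end, which is 149 mm high.
- brake (a joint): Travel of the brake slide in m: 0 to 0.004 at the start (off), 0.025 fully home at its hard stop, where the shoe meets the rim. It moves along the pump's +y, drags with about 3 N and stays where it is left.
- box_mid (a point): Bystander: grey slide box lying on the bench, 90 by 170 by 32 mm; its centre.
- bottle_mid (a point): Bystander: small amber bottle standing on the bench, 40 mm across, 70 mm tall; its centre.
- jar_mid (a point): Bystander: white open jar standing on the bench, 60 mm across, 85 mm tall; its centre.

How it is judged:
On the way, in this order (a step that is already met when the one before it is completed fails the run):
1. The flywheel has been turned clockwise to just past the compression peak and let go there, the brake still off (value of joint shaft between -0.33 and 0.2 rad and contact force between the fingers and shaft below 0.5 N and value of joint brake below 0.01 m), for 0.2 s.
2. The brake is slid fully home (value of joint brake above 0.0225 m), for 0.2 s.
At the end, for the whole second after the job is handed in: The flywheel rests let go, no further than about 30 degrees past the point where its resistance peaks, and not before that point; the brake slide is home (within 2.5 mm of its stop) (value of joint shaft between -0.33 and 0.2 rad and value of joint brake above 0.0225 m and angular speed of shaft below 0.05 rad/s); the robot touches nothing.
It fails at once if The wheel swung on, more than 42 degrees past the resistance peak (value of joint shaft above 0.4 rad).
It fails at once if The wheel was turned backwards (anticlockwise) (value of joint shaft below -3 rad).
It fails at once if The wheel or its knob was forced: pressed with more than 120 N (sum over the fingers) (contact force between the fingers and shaft above 120 N).
It fails at once if The brake was forced: pressed with more than 80 N (sum over the fingers) (contact force between the fingers and brake above 80 N).
It fails at once if A bystander was moved more than 2 cm (distance of any of box_mid, bottle_mid, jar_mid from where it was at the start of the episode above 0.02 m).
It also fails if it takes over 70 s, if anything falls off the work surface, if the arm or the gripper's body presses on something with over 40 N, if the wrist force passes 120 N, or if a joint passes its speed limit or range.

## Robot

A 6-joint arm with a two-finger parallel gripper is mounted at the origin on the work surface. World frame = base frame: x ahead of the robot, y to its left, z up, the work surface at z = 0. Lengths are in m, angles in rad, forces in N, time in s.
With the tool pointing down it reaches from about 0.425 to 0.925 m from the base axis. Payload 12.5 kg.
Tool frame: the origin (TCP) lies at the very end of the fingers, on their centre line; the grasp point (between the pads) lies 19 mm behind it; z points along the fingers, y is the line along which they close (so a half turn about z gives the same grasp; the last joint's range is limited). The gripper opens to 85 mm and grips with 20 to 120 N. Pads are 22 mm wide; open, the fingers measure 114 mm over their backs; the gripper's body (76 mm by 85 mm) begins 54 mm behind the grasp point. The pads swing forward as they close: fully open they stand 13 mm farther back than shut.
Start: joints at [1.234, 0.491, 1.559, -0, 1.092, -0.106], TCP at [0.143, 0.608, 0.231] pointing down, gripper open.
Joint ranges: [-3.1, 3.1], [-0.84, 2.19], [0.05, 2.79], [-1.13, 4.28], [0.06, 2.93], [-2.69, 2.69]. Speed limits (rad/s): [2.22, 2.22, 2.79, 3.14, 3.14, 3.14].

## Interface

Orientations are given as a unit quaternion [w, x, y, z].
In Python, from plant import env gives the robot as it stands. Calls block until the motion is done:
- env.reach(position, orientation): joint-space move of the TCP to a pose.
- env.line_to(position, rotation=None, v=0.15, until_force=None): straight line of the TCP; rotation=None keeps the orientation; v is the mean speed in m/s. With until_force (N) it stops when the force on the tool has changed by that much, and returns True; else False.
- env.movej(angles): joint-space move.
- env.move_gripper(opening, newtons=None): opening from 0.0 (shut) to 1.0 (fully open); newtons is the grip in N (None keeps the last); returns when the fingers have stopped.
- env.hold(seconds).
- env.solve_ik(position, orientation): joint angles nearest the present ones, or None.
- env.state(): the state.
- env.camera(name): name is "scene" or "side" or "wrist"; returns (picture, depth): 384x512x3 uint8, red, green, blue; 384x512 float32, m along the optical axis (not along the pixel's ray), 0 where there is no reading.
- env.camera_model(name): a dict with "fx", "fy", "cx", "cy" (pixels), "distortion" ([k1, k2, p1, p2, k3] as OpenCV has them; the pictures are not rectified), "R" (3x3) and "t" (3): a world point X has camera coordinates R X + t; the wrist camera has in their place "hand_eye" (4x4, takes a point from camera to tool coordinates, whose origin is the TCP and whose axes are the flange's). Camera axes: x right, y down, z forward; pixel columns grow to the right and rows downward; lengths in m; the calibration is good to about 2 mm. A picture is of the moment at which its call begins: read the wrist's pose just before it. camera_model takes no time and is no camera call.
A pose or a line that the arm cannot do raises env.Unreachable and nothing moves.
- env.sign_off(): hands the job in; it is judged then, once.
The state is a dict: "t": time; "qpos": joint angles; "qd": joint speeds; "tau": joint torques, N m; "tcp_pos": TCP position; "tool_rot": TCP orientation; "ft_force": force on the tool from outside, world axes, zero at the start; "wrist_torque": the same for the moment, N m; "finger_gap": opening from 0.0 (shut) to 1.0 (fully open); "finger_force": force on a finger pad.
Only numpy, scipy, OpenCV 4.12 (cv2) and the standard library are available. Lean on these libraries where they do the work, as an engineer would, in place of code of your own. Each camera call takes 0.05 s, during which the arm holds its last target. There are 200 camera calls.

## Working session

There is one attempt and no reset: what is moved stays moved. The work goes in short steps, each a Python script; the robot and the scene stay as the last script left them, time stands still between calls to the robot, and variables do not carry over. Pictures are saved under pics/ and viewed, at most 10 in all, crops included, and the job is handed in when it is done.

```bash
ls; mkdir -p pics; python3 - <<'E'
from plant import env
import cv2,numpy as np
for n in ("scene","side"):
    p,d=env.camera(n); cv2.imwrite(f"pics/{n}0.png",p[:,:,::-1]); np.savez(f"{n}0.npz",p=p,d=d)
    m=env.camera_model(n); print(n,m)
s=env.state(); print(s)
print(env.camera_model("wrist"))
E
```

```text
pics
scene {'fx': 454.9165208738132, 'fy': 454.9165208738132, 'cx': 259.92559121668023, 'cy': 188.36252995916715, 'distortion': array([0.00559248, 0.        , 0.        , 0.        , 0.        ]), 'R': array([[ 0.5048476 ,  0.86310445,  0.01340186],
       [ 0.55620042, -0.31338163, -0.76969673],
       [-0.66012877,  0.39603367, -0.63826902]]), 't': array([-0.30948927, -0.16982908,  1.92134332])}
side {'fx': 374.2136468652005, 'fy': 374.2136468652005, 'cx': 258.01444826295494, 'cy': 185.94143109802332, 'distortion': array([0.03443361, 0.        , 0.        , 0.        , 0.        ]), 'R': array([[ 0.9994156 , -0.03368942,  0.00578686],
       [-0.01736   , -0.64606925, -0.76308136],
       [ 0.02944648,  0.76253495, -0.64627653]]), 't': array([-0.54518029,  0.14144453,  1.24457911])}
{'t': 0.1, 'qpos': array([ 1.23441369e+00,  4.91520741e-01,  1.55937829e+00, -4.81405534e-06,
        1.09171695e+00, -1.05588417e-01]), 'qd': array([-0.00124122, -0.0014623 , -0.00139817, -0.00148162,  0.00168828,
        0.00021688]), 'tau': array([ 1.60948770e-03, -6.19450092e+01, -2.62025070e+01, -1
[... 223 characters left out ...]
0.20392943,  0.05795677, -0.3032029 ]), 'wrist_torque': array([-0.02083882,  0.03413279,  0.00815938]), 'finger_force': 0.0, 'finger_gap': 1.0013348524034338}
{'fx': 271.354952923228, 'fy': 271.354952923228, 'cx': 250.7764305476512, 'cy': 188.23807524649465, 'distortion': array([-0.04977258,  0.        ,  0.        ,  0.        ,  0.        ]), 'hand_eye': array([[ 3.16082558e-04, -9.58459996e-01, -2.85226816e-01,
         7.15131056e-02],
       [ 9.99999943e-01,  3.37655771e-04, -2.64596735e-05,
        -4.43067241e-04],
       [ 1.21669019e-04, -2.85226791e-01,  9.58460048e-01,
        -1.43169097e-01],
       [ 0.00000000e+00,  0.00000000e+00,  0.00000000e+00,
         1.00000000e+00]])}
```

View pics/scene0.png

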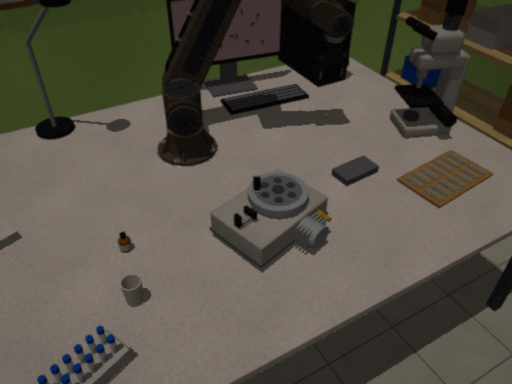

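View pics/side0.png

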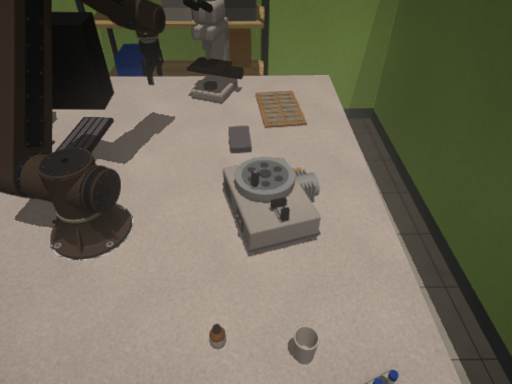

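The scene view shows the pump with its wheel at (278,193), knob (257,183), shoe (250,212), grip (238,220). In the side view the wheel is at (265,178), knob (255,176), shoe (278,202), grip (285,213). The bystanders are well clear of the pump. Next I triangulate.

```bash
cat > h.py <<'E'
import numpy as np,cv2
from plant import env
from scipy.optimize import least_squares
def ray(m,uv,R=None,t=None):
    K=np.array([[m['fx'],0,m['cx']],[0,m['fy'],m['cy']],[0,0,1]])
    n=cv2.undistortPoints(np.array(uv,float).reshape(-1,1,2),K,m['distortion']).reshape(-1,2)
    d=np.c_[n,np.ones(len(n))]
    R=m['R'] if R is None else R; t=m['t'] if t is None else t
    return -R.T@t, d@R      # origin, directions (unit depth)
def plane(o,d,z): return o+d*((z-o[2])/d[:,2])[:,None]
def tri(o1,d1,o2,d2):
    A=np.c_[d1,-d2]; s=np.linalg.lstsq(A,o2-o1,rcond=None)[0]
    a,b=o1+s[0]*d1,o2+s[1]*d2
    return (a+b)/2,np.linalg.norm(a-b)
def circ(P):
    f=lambda q:np.hypot(P[:,0]-q[0],P[:,1]-q[1])-q[2]
    return least_squares(f,[*P[:,:2].mean(0),.1],loss='soft_l1',f_scale=.003).x
E
python3 - <<'E'
from h import *
for n,(u0,v0,u1,v1) in dict(scene=(205,165,335,260),side=(215,150,325,250)).items():
    z=np.load(n+'0.npz');p,d=z['p'],z['d'];m=env.camera_model(n)
    vv,uu=np.mgrid[v0:v1,u0:u1];uv=np.c_[uu.ravel(),vv.ravel()]
    o,r=ray(m,uv);P=o+r*d[v0:v1,u0:u1].reshape(-1,1)
    H=P[:,2].reshape(v1-v0,u1-u0)
    g=p[v0:v1,u0:u1].max(2)
    mk=((g<55)&(H>.1)).astype(np.uint8)
    c,l,s,ce=cv2.connectedComponentsWithStats(mk)
    for i in range(1,c):
        if s[i,4]>12:
            q=P[(l==i).ravel()]; print(n,'dark',s[i],ce[i]+[u0,v0],np.median(q,0).round(3),q.min(0).round(3),q.max(0).round(3))
    top=((H>.143)&(H<.157)&(g>70)).astype(np.uint8)
    cs=max(cv2.findContours(top,0,1)[0],key=cv2.contourArea).reshape(-1,2)
    h=cv2.convexHull(cs.astype(np.int32)).reshape(-1,2)
    o,r=ray(m,h+[u0,v0]);print(n,'wheel',circ(plane(o,r,.15)),'medH',np.median(H[top>0]))
    cv2.imwrite(f'pics/{n}_c.png',cv2.resize(p[v0:v1,u0:u1,::-1],None,fx=5,fy=5))
    hp=P[(abs(P[:,2]-.11)<.006)]
    print('housing',cv2.minAreaRect(hp[:,:2].astype(np.float32)))
E
```

```text
scene dark [ 48  12  16  14 142] [258.86619718 183.84507042] [0.541 0.03  0.167] [ 0.492 -0.547  0.146] [1.519 0.078 1.1  ]
scene dark [69 13  8  5 35] [277.4        180.02857143] [0.528 0.114 0.15 ] [0.515 0.1   0.144] [0.54  0.129 0.154]
scene dark [81 17  9  6 43] [290.34883721 184.55813953] [0.568 0.14  0.15 ] [0.553 0.126 0.144] [0.585 0.155 0.155]
scene dark [67 20 13  9 92] [277.63043478 189.0326087 ] [0.573 0.087 0.155] [0.552 0.07  0.146] [0.591 0.111 0.16 ]
scene dark [56 27  8  6 41] [264.68292683 194.34146341] [0.569 0.041 0.15 ] [0.555 0.029 0.143] [0.586 0.057 0.155]
scene dark [82 27  9  6 45] [291.24444444 194.55555556] [0.614 0.115 0.151] [0.6   0.1   0.146] [0.629 0.13  0.153]
scene dark [69 32  9  6 46] [278.15217391 199.52173913] [0.614 0.064 0.15 ] [0.597 0.05  0.146] [0.627 0.082 0.156]
scene dark [ 39  35  20  21 168] [251.68452381 211.4047619 ] [ 0.607 -0.034  0.137] [ 0.565 -0.547  0.106] [1.519 0.01  1.1  ]
scene dark [ 78  34  26  19 129] [296.81395349 209.76744186] [0.663 0.103 0.126] [ 0.623 -0.547  0.105] [1.519 0.178 1.1  ]
scene dark [ 29  49  11  14 105] [237.92380952 220.75238095] [ 0.626 -0.089  0.138] [ 0.587 -0.098  0.106] [ 0.637 -0.056  0.163]
scene wheel [0.57244541 0.08710122 0.09878242] medH 0.14867112461451248
housing ((0.6129838228225708, 0.061364829540252686), (0.29578283429145813, 0.33111461997032166), 16.234376907348633)
side dark [36 23  8 13 75] [254.46666667 179.16      ] [0.533 0.017 0.187] [0.524 0.013 0.15 ] [0.545 0.051 0.209]
side dark [ 56  48  15  10 108] [278.12962963 202.46296296] [ 0.604 -0.043  0.143] [ 0.511 -0.876  0.127] [ 0.627 -0.03   0.915]
side dark [66 58  8 13 78] [284.34615385 213.96153846] [ 0.618 -0.095  0.143] [ 0.61  -0.1    0.121] [ 0.629 -0.086  0.163]
side wheel [0.57115022 0.08430602 0.10174728] medH 0.15183923261437693
housing ((0.6117744445800781, 0.061598390340805054), (0.2946280241012573, 0.33198240399360657), 16.02513885498047)
```

View pics/scene_c.png

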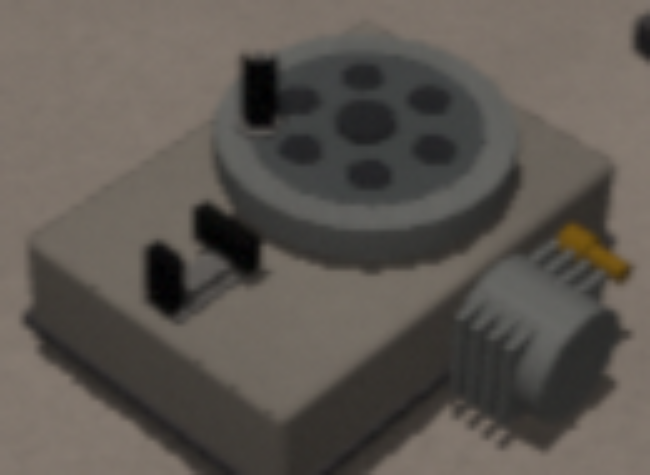

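View pics/side_c.png

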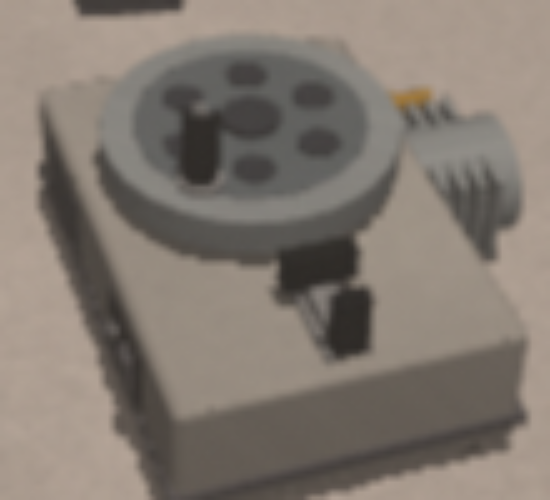

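The crops confirm the knob (scene 257,183; side 255,179) and the grip (scene 238,221; side 285,214). I triangulate these points, then look from close above.

```bash
cat >> h.py <<'E'
from scipy.spatial.transform import Rotation as Rn
def down(th): a=th/2; return np.array([0,np.cos(a),np.sin(a),0])
def wrist_look(name):
    s=env.state(); p,d=env.camera("wrist"); m=env.camera_model("wrist")
    w,x,y,z=s['tool_rot']; T=np.eye(4);T[:3,:3]=Rn.from_quat([x,y,z,w]).as_matrix();T[:3,3]=s['tcp_pos']
    C=T@m['hand_eye']; R=C[:3,:3].T; t=-R@C[:3,3]
    cv2.imwrite(f'pics/{name}.png',p[:,:,::-1]); np.savez(name+'.npz',p=p,d=d,R=R,t=t)
    return p,d,m,R,t
E
python3 - <<'E'
from h import *
a,b=env.camera_model('scene'),env.camera_model('side')
for n,u,v in (('knob',(257,183.3),(255,178.8)),('grip',(238.2,220.7),(285.1,214.2))):
    o1,d1=ray(a,[u]);o2,d2=ray(b,[v]);print(n,tri(o1,d1[0],o2,d2[0]))
p=env.state()['tcp_pos'].copy(); p[2]=.4; env.line_to(p,v=.25)
ph=np.radians(-119); th=ph-np.radians(15)
print(env.solve_ik([.535,.02,.165],down(th)))
env.reach([.56,.04,.42],down(th))
for i,(x,y) in enumerate([(.56,.04),(.62,-.02)]):
    if i: env.line_to([x,y,.42],v=.2)
    wrist_look(f'w{i}')
s=env.state();print(s['t'],s['tcp_pos'],s['qpos'],s['ft_force'])
E
```

```text
knob (array([0.53618963, 0.03139041, 0.17556015]), np.float64(0.0004967046759432334))
grip (array([ 0.62206348, -0.08475038,  0.1339444 ]), np.float64(0.0015577321881157758))
[-8.60387885e-02  4.46400249e-01  1.85294616e+00 -4.44089210e-16
  8.42246246e-01 -2.45968657e+00]
4.1 [ 0.61942028 -0.01920566  0.42008943] [-1.37645391e-01  3.64040387e-01  1.27187864e+00  2.64519921e-04
  1.50590405e+00 -2.51170965e+00] [-0.8585127   0.06311148  0.37166833]
```

View pics/w0.png

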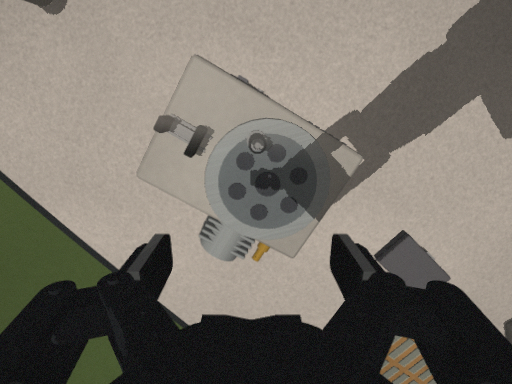

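View pics/w1.png

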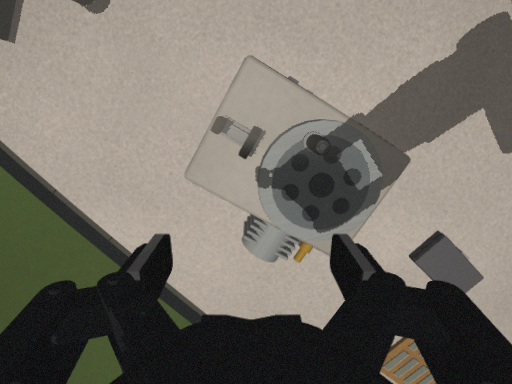

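The wrist views show the knob top near (257,143) and (320,146), and the grip top near (163,124) and (221,125). I refine these with height-segmented blobs and triangulate across the two wrist positions.

```bash
python3 - <<'E'
from h import *
m=env.camera_model('wrist'); rec={}
for n,kc,gc in (('w0',(257,143),(163,124)),('w1',(320,146),(221,125))):
    z=np.load(n+'.npz');p,d,R,t=z['p'],z['d'],z['R'],z['t']
    vv,uu=np.mgrid[0:384,0:512];o,r=ray(m,np.c_[uu.ravel(),vv.ravel()],R,t)
    P=(o+r*d.reshape(-1,1)).reshape(384,512,3);H=P[...,2]
    for nm,c,lo,hi in (('knob',kc,.2,.22),('grip',gc,.152,.17)):
        k=(abs(uu-c[0])<20)&(abs(vv-c[1])<20)&(H>lo)&(H<hi)
        uv=np.array([uu[k].mean(),vv[k].mean()]); rec[n,nm]=ray(m,[uv],R,t)
        q=P[k]; print(n,nm,k.sum(),uv.round(1),q.mean(0).round(4),np.ptp(q,0).round(3))
    k=(H>.143)&(H<.157)&(np.hypot(P[...,0]-.572,P[...,1]-.086)<.115)
    h=cv2.convexHull(np.c_[uu[k],vv[k]].astype(np.int32)).reshape(-1,2)
    o,r=ray(m,h,R,t);print(n,'wheel',circ(plane(o,r,.15)).round(4),np.median(H[k]))
    k=(abs(H-.11)<.006)&(vv<260)&(np.hypot(P[...,0]-.6,P[...,1]-.06)<.26);print(cv2.minAreaRect(P[k][:,:2].astype(np.float32)))
for nm in('knob','grip'):
    a,b=rec['w0',nm],rec['w1',nm]; print(nm,tri(a[0],a[1][0],b[0],b[1][0]))
E
```

```text
w0 knob 152 [256.6 143.9] [0.5365 0.0254 0.2084] [0.023 0.023 0.012]
w0 grip 178 [160.5 123.7] [ 0.6206 -0.0885  0.1594] [0.024 0.018 0.01 ]
w0 wheel [0.5714 0.0871 0.0994] 0.15116907931647827
((0.6102668046951294, 0.06145787239074707), (0.2903921902179718, 0.32831817865371704), 15.992395401000977)
w1 knob 165 [319.8 144.9] [0.5374 0.0237 0.2076] [0.024 0.023 0.012]
w1 grip 162 [217.2 125.1] [ 0.6218 -0.0891  0.16  ] [0.025 0.018 0.01 ]
w1 wheel [0.5712 0.0863 0.0995] 0.1510520808933402
((0.6097111701965332, 0.06119723618030548), (0.28925657272338867, 0.32890385389328003), 16.06181526184082)
knob (array([0.53684337, 0.0260522 , 0.19984844]), np.float64(0.0006738028239396077))
grip (array([ 0.62255446, -0.08956319,  0.15275009]), np.float64(0.0005245886814323425))
```

```bash
python3 - <<'E'
from h import *
A=np.array([.5715,.0867]);ph=np.radians(-119.2);k=A+.07*np.array([np.cos(ph),np.sin(ph)])
q=down(ph-np.radians(15))
env.line_to([*k,.42],rotation=q,v=.2); env.line_to([*k,.27],v=.15)
print(env.line_to([*k,.166],v=.06,until_force=8))
env.hold(.2);print(env.state()['ft_force'])
env.move_gripper(0.0,25);env.hold(.2)
s=env.state();print({x:s[x] for x in('t','tcp_pos','ft_force','finger_gap','finger_force','qpos')})
E
```

```text
False
[0.37140547 0.10992104 0.646784  ]
{'t': 8.7417, 'tcp_pos': array([0.53728045, 0.02584587, 0.16614371]), 'ft_force': array([-2.31958383,  4.16640395,  6.03869886]), 'finger_gap': 0.26982908311720083, 'finger_force': 25.58484859764576, 'qpos': array([-7.49026924e-02,  4.48013956e-01,  1.84576183e+00,  4.15588473e-04,
        8.47877501e-01, -2.44540503e+00])}
```

```bash
cat > turn.py <<'E'
from h import *
import sys,json
A=np.array([.5715,.0867]);off=np.radians(15);ph0=np.radians(-119.2)
F0=np.array([.37,.11,.65])
def sweep(c0,c1,log,step=.025,v=.025):
    c=c0
    while c<c1-1e-9:
        c+=step; ph=ph0-c
        env.line_to([*(A+.07*np.array([np.cos(ph),np.sin(ph)])),.166],rotation=down(ph-off),v=v)
        fs=[]
        for _ in range(3): env.hold(.02); s=env.state(); fs.append(s['ft_force']-F0)
        f=np.mean(fs,0);r=s['tcp_pos'][:2]-A;a=np.arctan2(r[1],r[0]);u=r/np.hypot(*r);t=np.array([u[1],-u[0]])
        ang=(ph0-a)%(2*np.pi); ang=ang-2*np.pi if ang>6 else ang
        log.append([c,ang,-f[:2]@t,f[:2]@u,np.hypot(*r),s['finger_force'],s['finger_gap']])
        if abs(log[-1][3])>25 or log[-1][2]>35 or abs(f[2])>25: print('ABNORMAL');break
        F=np.array([l[2] for l in log])
        if len(F)>12:
            sm=np.convolve(F[4:],np.ones(3)/3,'valid'); base=np.percentile(F[4:],20); mx=sm.max()
            if mx>base+4 and F[-2:].max()<mx-.4*(mx-base): print('PAST PEAK',mx,base); break
    json.dump(log,open('log.json','w')); return c
E
python3 - <<'E'
from turn import *
log=[];print(sweep(0,.4,log));print(np.array(log).round(3));print(env.state()['t'])
E
```

```text
0.4000000000000001
[[ 2.5000e-02  9.0000e-03  5.0680e+00 -2.2980e+00  7.0000e-02  2.5354e+01
   2.7200e-01]
 [ 5.0000e-02  2.9000e-02  6.8090e+00 -7.7800e-01  7.0000e-02  2.5300e+01
   2.7400e-01]
 [ 7.5000e-02  5.4000e-02  7.9690e+00 -1.2320e+00  7.0000e-02  2.5323e+01
   2.7200e-01]
 [ 1.0000e-01  7.9000e-02  7.2410e+00 -1.9000e-01  7.0000e-02  2.5340e+01
   2.7000e-01]
 [ 1.2500e-01  1.0400e-01  7.6440e+00 -1.0400e-01  7.0000e-02  2.5357e+01
   2.7400e-01]
 [ 1.5000e-01  1.2900e-01  7.6670e+00  5.0700e-01  7.0000e-02  2.5374e+01
   2.6900e-01]
 [ 1.7500e-01  1.5400e-01  7.6490e+00  5.1700e-01  7.0000e-02  2.5391e+01
   2.7600e-01]
 [ 2.0000e-01  1.7900e-01  7.6100e+00  8.8000e-01  7.0000e-02  2.5409e+01
   2.7600e-01]
 [ 2.2500e-01  2.0500e-01  7.4930e+00  1.5650e+00  7.0000e-02  2.5429e+01
   2.7400e-01]
 [ 2.5000e-01  2.3000e-01  7.4750e+00  1.6810e+00  7.0000e-02  2.5450e+01
   2.7500e-01]
 [ 2.7500e-01  2.5500e-01  7.7900e+00  2.5500e+00  7.0000e-02  2.5472e+01
   2.7000e-01]
 [ 3.0000e-01  2.8100e-01  7.6060e+00  3.0440e+00  7.0000e-02  2.5494e+01
   2.7500e-01]
 [ 3.2500e-01  3.0700e-01  7.8150e+00  3.3160e+00  7.0000e-02  2.5517e+01
   2.7600e-01]
 [ 3.5000e-01  3.3100e-01  7.7530e+00  3.3820e+00  7.0000e-02  2.5540e+01
   2.7300e-01]
 [ 3.7500e-01  3.5700e-01  7.4660e+00  3.7570e+00  7.0000e-02  2.5565e+01
   2.7200e-01]
 [ 4.0000e-01  3.8200e-01  7.6290e+00  4.0440e+00  7.0000e-02  2.5590e+01
   2.7100e-01]]
13.5417
```

The signal is clean: about 7.6 N drag with little radial force. I carry on with the automatic stop.

```bash
python3 - <<'E'
from turn import *
log=json.load(open('log.json'));print(sweep(.4,2.85,log));L=np.array(log)[16:];print(L[:-24:4,:4].round(2));print(L[-24:,:4].round(2));print(env.state()['t'])
E
```

```text
PAST PEAK 16.01869285634782 7.611779610544484
2.299999999999996
[[ 0.43  0.41  7.59  4.91]
 [ 0.53  0.51  7.57  5.67]
 [ 0.63  0.61  8.01  6.27]
 [ 0.73  0.71  7.55  7.19]
 [ 0.83  0.81  7.71  7.36]
 [ 0.93  0.91  7.9   8.19]
 [ 1.03  1.01  8.56  9.44]
 [ 1.12  1.11  7.75  8.54]
 [ 1.22  1.21  7.3   9.27]
 [ 1.32  1.31  8.09  9.97]
 [ 1.42  1.41  7.87 10.42]
 [ 1.52  1.5   8.13 11.07]
 [ 1.62  1.6   8.03 11.91]]
[[ 1.72  1.7   8.44 12.57]
 [ 1.75  1.73  8.49 12.48]
 [ 1.77  1.75  7.95 13.07]
 [ 1.8   1.78  8.51 13.84]
 [ 1.82  1.8   8.78 12.87]
 [ 1.85  1.82 10.28 13.21]
 [ 1.87  1.84 11.4  12.76]
 [ 1.9   1.87 11.92 13.35]
 [ 1.92  1.89 12.82 13.17]
 [ 1.95  1.91 14.12 12.72]
 [ 1.97  1.94 14.56 13.37]
 [ 2.    1.96 14.93 13.92]
 [ 2.02  1.98 15.84 13.77]
 [ 2.05  2.01 15.65 13.44]
 [ 2.07  2.03 15.84 13.87]
 [ 2.1   2.06 16.4  13.83]
 [ 2.12  2.08 15.81 13.8 ]
 [ 2.15  2.11 15.55 14.15]
 [ 2.17  2.13 15.15 14.23]
 [ 2.2   2.16 14.86 14.19]
 [ 2.22  2.19 14.52 14.34]
 [ 2.25  2.21 13.73 14.5 ]
 [ 2.27  2.24 12.47 14.97]
 [ 2.3   2.27 11.44 14.18]]
36.3417
```

The peak was at about 2.08 rad, and the wheel now sits about 0.18 rad past it. I release, lift, and check with a picture.

```bash
python3 - <<'E'
from h import *
env.move_gripper(1.0);env.hold(.4)
p=env.state()['tcp_pos'].copy();p[2]=.30;env.line_to(p,v=.1)
y=np.array([-np.sin(np.radians(16)),np.cos(np.radians(16))]);g=np.array([.621,-.089])
env.move_gripper(0.0,25)
# tool x along pump y (fingers close across the push, both push the block)
th=np.radians(106)
b=g-.055*y
for t_ in (th,th-np.pi): print(env.solve_ik([*b,.13],down(t_)),env.solve_ik([*(b),.30],down(t_)))
p,d,m,R,t=wrist_look('w2')
vv,uu=np.mgrid[0:384,0:512];o,r=ray(m,np.c_[uu.ravel(),vv.ravel()],R,t)
P=(o+r*d.reshape(-1,1)).reshape(384,512,3)
k=(P[...,2]>.2)&(P[...,2]<.215)&(np.hypot(P[...,0]-.5715,P[...,1]-.0867)<.1)
q=P[k].mean(0);a=np.degrees(np.arctan2(q[1]-.0867,q[0]-.5715));print(k.sum(),q,a,'turned',np.radians((-119.2-a)%360))
print(env.state()['t'],env.state()['ft_force'])
E
```

```text
[-3.20698216e-01  6.35108481e-01  1.58846619e+00 -4.44089210e-16
  9.18017985e-01 -5.99950897e-01] [-3.20698216e-01  4.75747600e-01  1.39637149e+00 -4.44089210e-16
  1.26947356e+00 -5.99950897e-01]
[-3.20698216e-01  6.35108481e-01  1.58846619e+00 -4.44089210e-16
  9.18017985e-01  2.54164176e+00] [-3.20698216e-01  4.75747600e-01  1.39637149e+00 -4.44089210e-16
  1.26947356e+00  2.54164176e+00]
329 [0.5461434  0.1560074  0.20788064] 110.09540108435891 turned 2.2812255985765475
39.675 [ 0.27175725 -0.56932661  0.20471477]
```

The picture data agree: the wheel turned 2.28 rad and stays there. Now I push the brake from behind.

```bash
python3 - <<'E'
from h import *
y=np.array([-np.sin(np.radians(16)),np.cos(np.radians(16))]);g=np.array([.621,-.089]);q=down(np.radians(106))
b=g-.055*y
env.reach([*b,.30],q); print(env.line_to([*b,.132],v=.1,until_force=10))
print(env.line_to([*(g-.03*y),.132],v=.05,until_force=8),env.state()['ft_force'])
for e in (-.02,-.01,0.):
    h=env.line_to([*(g+e*y),.132],v=.02,until_force=14);s=env.state();print(e,h,(s['tcp_pos'][:2]-g)@y,s['ft_force'],s['t'])
    if h: break
if not h:
    h=env.line_to([*(g+.02*y),.132],v=.015,until_force=14);s=env.state();print(h,(s['tcp_pos'][:2]-g)@y,s['ft_force'],s['t'])
E
```

```text
False
False [-0.03566698  0.04673039  0.3898832 ]
-0.02 False -0.01995915879093062 [0.74944947 0.23862241 0.00483456] 43.9833
-0.01 False -0.009723672060503057 [-0.49759468  0.45790429 -0.71664287] 44.6333
0.0 False 0.0003918038525892236 [1.0349399  0.59105396 0.02376005] 45.2833
True 0.005423265637970196 [ 0.46126236 -3.21072     2.50225784] 45.925
```

```bash
python3 - <<'E'
from h import *
s=env.state();print(s['tcp_pos'],s['ft_force'],s['finger_gap'])
p,d=env.camera('side');cv2.imwrite('pics/s3.png',cv2.resize(p[140:260,200:340,::-1],None,fx=5,fy=5))
E
```

```text
[ 0.61952016 -0.08378252  0.13192552] [ 0.46126236 -3.21072     2.50225784] -0.0010068286808391955
```

View pics/s3.png

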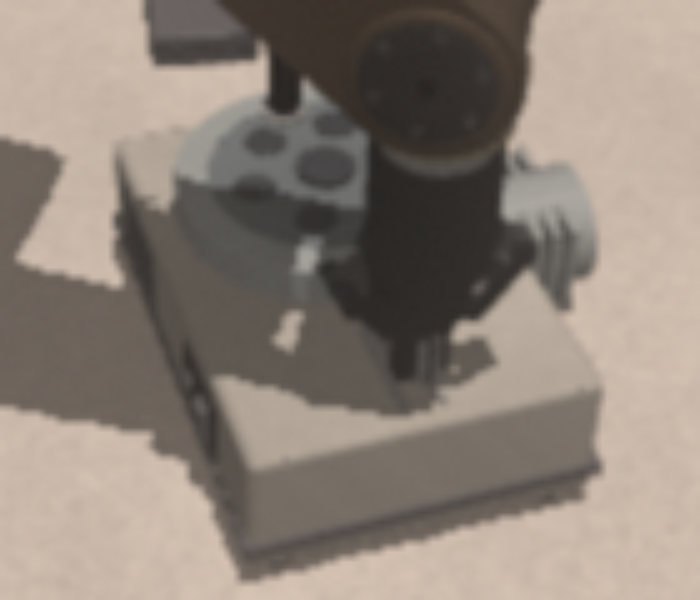

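The view is hidden by the wrist, so it settles nothing. I push again in small steps and watch the force.

```bash
python3 - <<'E'
from h import *
y=np.array([-np.sin(np.radians(16)),np.cos(np.radians(16))]);g=np.array([.621,-.089])
for e in (.007,.009,.011,.013,.015):
    h=env.line_to([*(g+e*y),.132],v=.01,until_force=12);env.hold(.1);s=env.state();f=-s['ft_force'][:2]@y;print(e,h,((s['tcp_pos'][:2]-g)@y).round(4),f,s['t'])
    if f>12 or h: break
E
```

```text
0.007 True 0.0054 1.7201168335536279 46.2917
```

It stops at the same spot at once, so this looks like the hard stop. I back off, lift, and measure the grip and wheel.

```bash
python3 - <<'E'
from h import *
y=np.array([-np.sin(np.radians(16)),np.cos(np.radians(16))]);g=np.array([.621,-.089])
env.line_to([*(g-.04*y),.132],v=.08);env.line_to([*(g-.04*y),.36],v=.2)
env.line_to([*(g-.07*y),.40],v=.2);env.hold(.2)
p,d,m,R,t=wrist_look('w4')
vv,uu=np.mgrid[0:384,0:512];o,r=ray(m,np.c_[uu.ravel(),vv.ravel()],R,t)
P=(o+r*d.reshape(-1,1)).reshape(384,512,3);H=P[...,2]
k=(H>.2)&(H<.215)&(np.hypot(P[...,0]-.5715,P[...,1]-.0867)<.1)
q=P[k].mean(0);a=np.degrees(np.arctan2(q[1]-.0867,q[0]-.5715));print(k.sum(),q,'turned',np.radians((-119.2-a)%360))
k=(H>.152)&(H<.17)&(np.hypot(P[...,0]-.617,P[...,1]+.075)<.03)
q=P[k];c=q.mean(0);print(k.sum(),c,np.ptp(q,0),'brake moved',(c[:2]-g)@y, env.state()['t'])
E
```

```text
0 [nan nan nan] turned nan
203 [ 0.61551689 -0.06689421  0.15961615] [0.02396803 0.01828234 0.00796744] brake moved 0.02276079864863069 48.95<stdin>:9: RuntimeWarning: Mean of empty slice.
  ret = um.true_divide(
```

View pics/w4.png

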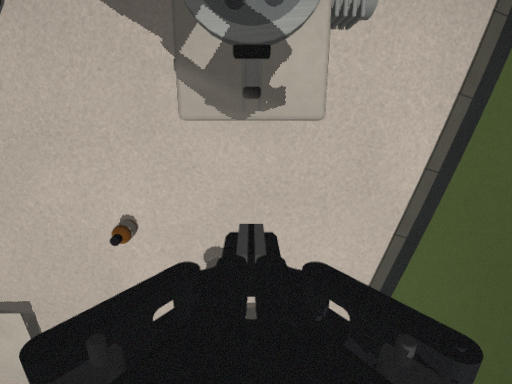

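This view shows the shoe (251,50) against the rim and the grip at (251,92), moved 22.8 mm. The brake is home. One numeric check of the knob from the fixed camera, then I hand in.

```bash
python3 - <<'E'
from h import *
for n in('scene','side'):
    p,d=env.camera(n);m=env.camera_model(n)
    vv,uu=np.mgrid[0:384,0:512];o,r=ray(m,np.c_[uu.ravel(),vv.ravel()])
    P=o+r*d.reshape(-1,1)
    k=(P[:,2]>.165)&(P[:,2]<.212)&(np.hypot(P[:,0]-.5715,P[:,1]-.0867)<.09)
    q=np.median(P[k],0);print(n,k.sum(),q,np.degrees(np.arctan2(q[1]-.0867,q[0]-.5715)))
s=env.state();print(s['t'],s['ft_force'])
if k.sum()>20 and abs(np.degrees(np.arctan2(q[1]-.0867,q[0]-.5715))-110)<8: print(env.sign_off())
E
```

```text
scene 90 [0.55237639 0.14905344 0.18925666] 107.05061523955402
side 87 [0.54582106 0.14540951 0.18986855] 113.62407456435587
49.05 [-0.55585994  0.18453099  0.04963651]
the job is handed in; nothing more can be done
None
```

I handed the job in at about 49 s: the flywheel is parked and let go about 0.18 rad past its compression peak by feel, and the brake moved 22.8 mm to its stop with its shoe at the rim; no verdict was returned.

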